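Find the thread of the nut mill's cap and hold it over the tray

ROBOT

A 7-joint arm with a two-finger parallel gripper is mounted at the origin on the work surface. World frame = base frame: x ahead of the robot, y to its left, z up, the work surface at z = 0. Lengths are in m, angles in degrees, forces in N, time in s.
With the tool pointing down it reaches from about 0.375 to 0.925 m from the base axis. Payload 3.1 kg.
Tool frame: the origin (TCP) lies between the finger pads; the fingertips stand 22 mm ahead of it and the grasp point (between the pads) lies 3 mm ahead of it; z points along the fingers, y is the direction in which the jaws open and shut (so a half turn about z gives the same grasp; the last joint's range is limited). The gripper opens to 85 mm and grips with 20 to 120 N. Pads are 22 mm wide; open, the fingers measure 114 mm over their backs; the gripper's body (76 mm by 85 mm) begins 54 mm behind the grasp point. The pads swing forward as they close: fully open they stand 13 mm farther back than shut.
Start: joints at [-73.442, 21.939, 2.515, 91.553, -1.026, 66.532, -2.859], TCP at [0.245, 0.602, 0.253] pointing down, gripper open.
Joint ranges: [-149.38, 149.38], [-23.57, 123.04], [-84.95, 90], [0, 143.3], [-89.99, 269.99], [3.08, 112.72], [-163.45, 163.45]. Speed limits (degrees/s): [159.86, 159.86, 180, 180, 180, 180, 180].

INTERFACE

Orientations are given as [roll, pitch, yaw] about the fixed x, y, z axes, in that order (R = Rz(yaw) Ry(pitch) Rx(roll)).
In Python, from bench import sensors, get_image, camera_params, order gives the robot as it stands.
- The arm moves only by the tool servo_tool, never from a script. Its argument "deltas" is one flat list of numbers, 7 for each row, row after row: the turn, a rotation vector about the tool's x, y, z in degrees, then the shift along the tool's x, y, z in m, then the finger opening in m, from 0 to 0.0854. A call has 1 to 12 rows; each row is the pose to reach, as a shift and turn from the pose commanded when the call began, along the tool's axes at that moment; what a row does not reach only later rows make up. A row lasts 1/12 s, in which the tool goes at most 41.7 mm and 7.16 degrees, less where a joint would pass 70% of its speed; a pose out of reach is approached as far as the arm can. A call with a gripper value outside its range is refused whole. The fingers move at their own pace and stop on an object; the grip force is fixed at half the most. Time passes only in rows, so rows that repeat a pose let the fingers close. It gives the time, the measured TCP pose, the force and the opening at its end, in the units of the state.
- sensors.get_obs(): the state, without advancing time (a new reading comes with each control period).
- get_image(name): name is "side" or "top"; returns the picture (420x560x3 uint8, red, green, blue); there is no depth.
- camera_params(name): a dict with "K" (3x3 intrinsics, pixels), "origin" and "rotation" of the camera in the world. Camera axes: x right, y down, z forward; pixel columns grow to the right and rows downward; lengths in m; the calibration is good to about 2 mm. A picture is of the moment at which its call begins. camera_params takes no time and is no camera call.
- order.hand_in(): hands the job in, once; it reports no verdict.
The state is a dict: "time_s": time; "joints": joint angles; "dq": joint speeds; "joint_efforts": joint torques, N m; "position": TCP position; "tool_rot": TCP orientation; "force": force on the tool from outside, world axes, zero at the start; "torque": the same for the moment, N m; "width": finger opening in m.
Only numpy, scipy, OpenCV 4.12 (cv2) and the standard library are available. Lean on these libraries where they do the work, as an engineer would, in place of code of your own. Each camera call takes 0.05 s, during which the arm holds its last target. There are 200 camera calls.

TASK

Unscrew the cap of the nut mill: some of these caps have an ordinary thread and some a reverse one, and nothing shows which, so find out by trying it both ways, without forcing it against its stop. Lift the cap off and finish while still holding it in the gripper, level and still, over the middle of the steel tray and a hand's breadth above it. Leave the jar, the bowl and the tin where they stand.

Things in the scene. Friction and masses are not known exactly. Their poses are not given: they have to be found in the camera images.
- mill: Nut mill, bolted to the counter, left or right of the tray, turned up to 0.5 rad. White housing 180 x 140 mm, 93 mm high (x -75 to +105 mm, y +-70 mm); on it a steel drum of 124 mm diameter whose rim (84 mm inside, 144 mm above the counter) surrounds the capped neck (52 mm diameter, top at 150 mm). Origin on the counter below the neck's axis; z up, x points away from the spout.
- neck (a point): Centre of the neck's top, where the cap sits. Thread: two short lugs that do not climb; the cap lifts (over 2 mm) only after the right turn. Wrong way: a hard stop within 0.2 rad. Right way: turns with slight friction, is free from 0.9 to 1.9 rad (best 1.3) from its start. From above, right is anticlockwise (ordinary) or clockwise (reverse), at random; pose and look do not tell.
- cap: Aluminium screw cap on the neck, 76 mm diameter, 0.18 to 0.29 kg, comes off entirely (no hinge). Origin on its axis at the underside of its top disc, on the neck's top while it is on; z up. Disc 6 mm thick; a skirt reaches 24 mm down around the neck. Play sideways on the neck 2 mm. When free, a tug of 15 N upward lifts it.
- wing (a point): Middle of the grip wing on the cap: a straight upright bar along the cap's x axis, centred, 60 mm long, 14 mm thick (along y), rising 28 mm above the disc, from 6 to 34 mm above the cap's origin. This point is 22 mm above that origin; same axes as the cap. The cap turns freely with under 0.3 N m; at the stop the torque rises past 1 N m within 0.1 rad; keep it below 4 N m.
- tray: Open rectangular steel tray, fixed to the counter, 190 mm along its x, 160 mm along its y, rim 28 mm high, walls 4 mm. Origin under its centre on the counter, z up. Turned up to 0.3 rad.
- jar: Bystander, beyond the work: closed glass jar with steel lid, 68 mm diameter, 110 mm high, origin under its centre, z up.
- bowl: Bystander, beyond the work: white ceramic bowl, 100 mm diameter, 45 mm high, origin under its centre, z up.
- tin: Bystander, beyond the work: plain steel tin, 66 mm diameter, 90 mm high, origin under its centre, z up.

How it is judged:
By the outcome, as a careful person would: the job done as asked, in the order asked, and still so for the second after the job is handed in, while the arm keeps its last pose, push and grip.
It also fails if it takes over 51 s, if anything falls off the work surface, if the arm or the gripper's body presses on something with over 40 N, if the wrist force passes 120 N, or if a joint passes its speed limit or range.

## Working session

There is one attempt and no reset: what is moved stays moved. The work goes in short steps, Python scripts to look and compute and a tool call to move; the robot and the scene stay as the last step left them, time stands still between calls to the robot, and variables do not carry over. Pictures are saved under pics/ and viewed, on a budget of 10 in all, crops included, one or two more only if the job needs it, and the job is handed in when it is done.

Besides the shell and the picture viewer there is one more tool, called after ">>>" as name(argument=value, ...) on one line, values as JSON. servo_tool: Moves the arm, as the interface text tells. Its arguments: {"type":"object","properties":{"deltas":{"type":"array","items":{"type":"number"}}},"required":["deltas"]}

```bash
mkdir -p pics
python3 - <<'E'
from bench import *
import cv2
for n in("top","side"):
    cv2.imwrite(f"pics/{n}0.png",get_image(n)[:,:,::-1]); p=camera_params(n); print(n,p)
print(sensors.get_obs())
E
```

```text
top {'K': array([[394.55133121,   0.        , 280.84180976],
       [  0.        , 394.55133121, 212.22770832],
       [  0.        ,   0.        ,   1.        ]]), 'origin': array([0.54236411, 0.00252097, 0.93371375]), 'rotation': array([-173.25015859,    1.31494565,  -88.83876671])}
side {'K': array([[445.4616787 ,   0.        , 274.65728896],
       [  0.        , 445.4616787 , 213.40561215],
       [  0.        ,   0.        ,   1.        ]]), 'origin': array([ 0.51705917, -0.59541715,  0.79609152]), 'rotation': array([-137.0932424 ,    0.22349083,  -12.83748848])}
{'time_s': 0.1, 'joints': array([-73.44159897,  21.98782925,   2.51311225,  91.64001327,
        -1.02494608,  66.53391101,  -2.86150527]), 'dq': array([ 0.05589897, -0.10680229, -0.03205373, -0.31926305,  0.04052748,
       -0.05817808,  0.00561283]), 'joint_efforts': array([ 2.78889645e-03, -4.34728503e+01,  1.02935348e+00, -2.50454611e+01,
        1.09063133e-02,  5.50801531e-03, -1.97803109e-05]), 'position': array([0.24490626, 0.60121904, 0.25200737]), 'tool_rot': array([-1.79861004e+02,  8.44737804e-03,  1.57839115e+02]), 'force': array([-0.13601605, -0.39141495,  0.18942153]), 'torque': array([ 0.01472423, -0.05325953,  0.03338465]), 'width': 0.0853904211368132}
```

View pics/top0.png

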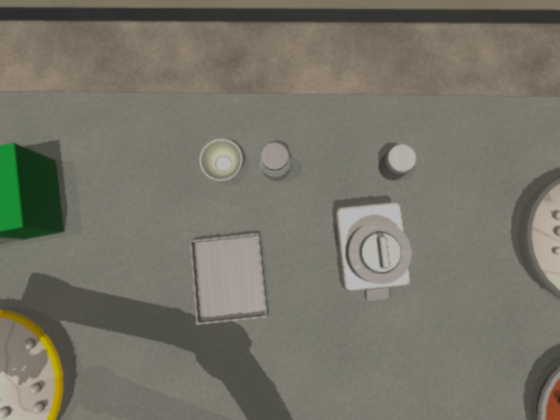

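View pics/side0.png

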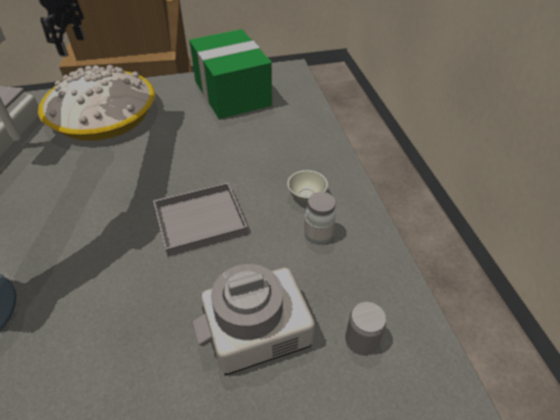

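The top picture shows the tray centred near (230,278), and the mill's cap near (382,251) with its wing almost upright in the image. In the side picture the cap is near (247,288). I'll zoom in on the cap in both views.

Run:
```python
import cv2,numpy as np
a=cv2.imread("pics/top0.png")[210:290,340:420];b=cv2.imread("pics/side0.png")[250:330,210:290]
f=lambda i:cv2.resize(i,(400,400),interpolation=cv2.INTER_CUBIC)
c=cv2.imread("pics/top0.png")[225:335,175:285]
cv2.imwrite("pics/z.png",np.vstack([np.hstack([f(a),f(b)])]))
```

```text
(no output)
```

View pics/z.png

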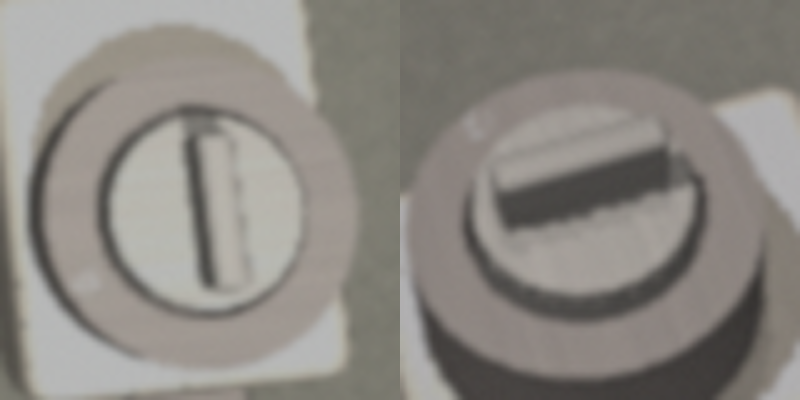

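```bash
cat > h.py <<'E'
import numpy as np
from bench import *
from scipy.spatial.transform import Rotation as R
def pt(n,u,v,z):
    p=camera_params(n); d=R.from_euler('xyz',p['rotation'],degrees=True).apply(np.linalg.inv(p['K'])@[u,v,1])
    o=p['origin']; return o+d*(z-o[2])/d[2]
def off(target,yaw,z):
    "shift and turn in tool axes from the measured pose to a tool-down pose"
    o=sensors.get_obs(); r=R.from_euler('xyz',o['tool_rot'],degrees=True)
    g=R.from_euler('xyz',[180,0,yaw],degrees=True)
    return (r.inv()*g).as_rotvec(degrees=True).round(2), r.inv().apply(np.r_[target,z]-o['position']).round(4)
E
python3 - <<'E'
from h import *
np.set_printoptions(precision=4,suppress=True)
T=lambda x,y,z:pt("top",x/5+339.6,y/5+209.6,z)
S=lambda x,y,z:pt("side",x/5+209.6,y/5+249.6,z)
for w in ([T(*p,.184) for p in((200,135),(232,133),(248,288),(217,290))],[S(*p,.184) for p in((95,163),(262,118),(270,148),(107,193))]):
    print(np.mean(w,0)); print(np.array(w))
print("disc",T(205,212,.156),S(183,197,.156))
a,b,c,d=[T(*p,.184) for p in((200,135),(232,133),(248,288),(217,290))]
v=(a+b-c-d)/2; print(np.degrees(np.arctan2(v[1],v[0])),np.hypot(*v[:2]))
a,b,c,d=[S(*p,.184) for p in((95,163),(262,118),(270,148),(107,193))]
v=(b+c-a-d)/2; print(np.degrees(np.arctan2(v[1],v[0])),np.hypot(*v[:2]))
t=[pt("top",*p,.028) for p in((193,241),(259,234),(267,315),(197,323))]; print("tray",np.mean(t,0)); print(np.array(t))
t=[pt("side",*p,.028) for p in((155,202),(236,187),(246,222),(167,248))]; print("tray",np.mean(t,0))
print(off([.46,-.245],0,.3))
E
```

```text
[ 0.5592 -0.1748  0.184 ]
[[ 0.5877 -0.166   0.184 ]
 [ 0.5887 -0.178   0.184 ]
 [ 0.5308 -0.1834  0.184 ]
 [ 0.5298 -0.1718  0.184 ]]
[ 0.5623 -0.177   0.184 ]
[[ 0.5332 -0.1734  0.184 ]
 [ 0.5903 -0.1682  0.184 ]
 [ 0.5904 -0.1805  0.184 ]
 [ 0.5353 -0.1858  0.184 ]]
disc [ 0.5594 -0.174   0.156 ] [ 0.561  -0.1745  0.156 ]
5.488704131929507 0.05816998607014538
5.343723970766009 0.05637135221841308
tray [0.497  0.1405 0.028 ]
[[0.5788 0.2266 0.028 ]
 [0.5978 0.0747 0.028 ]
 [0.4163 0.0518 0.028 ]
 [0.3951 0.2089 0.028 ]]
tray [0.5049 0.1393 0.028 ]
(array([ -0.03,   0.19, 157.84]), array([-0.5184, -0.7027, -0.0462]))
```

```bash
python3 -c "
from h import *
print(off([.56,-.1755],5.4,.27))"
```

```text
(array([-3.0000e-02,  1.9000e-01,  1.5244e+02]), array([-0.5848, -0.6005, -0.0164]))
```

>>> servo_tool(deltas=[0,0,6,-0.023,-0.0235,-0.002,0.085,0,0,12.5,-0.048,-0.049,-0.004,0.085,0,0,19,-0.073,-0.075,-0.006,0.085,0,0,25,-0.096,-0.0985,-0.008,0.085,0,0,31.5,-0.121,-0.124,-0.01,0.085,0,0,38,-0.146,-0.15,-0.012,0.085,0,0,44.5,-0.171,-0.175,-0.014,0.085,0,0,51,-0.196,-0.201,-0.016,0.085,0,0,57,-0.219,-0.2245,-0.016,0.085,0,0,63.5,-0.244,-0.25,-0.016,0.085,0,0,70,-0.269,-0.2755,-0.016,0.085,0,0,76,-0.292,-0.3,-0.016,0.085])

```text
time_s: 1.1
position: [0.4026, 0.2117, 0.2689]
tool_rot: [-180.0, 0.0, 81.5]
force: [0.3, 0.4, -0.3]
width: 0.0851
```

```bash
python3 -c "
from h import *
print(off([.56,-.1755],5.4,.27),sensors.get_obs())"
```

```text
(array([-1.00e-02,  3.00e-02,  7.61e+01]), array([-0.3597,  0.2129, -0.001 ])) {'time_s': 1.1, 'joints': array([-56.27580145,  -1.40361169,  23.22938567, 117.15695846,
         0.61271307,  64.16435885, -41.8228692 ]), 'dq': array([ 24.22190855,  -9.02550094,  22.85247701,   7.76170732,
         4.21797018,   0.03074876, -26.13032944]), 'joint_efforts': array([ -2.03004509, -20.52075863,  -1.28249019, -24.11697507,
        -0.10315402,   0.13487033,   0.27093236]), 'position': array([0.40264132, 0.21173891, 0.26893464]), 'tool_rot': array([-1.79976042e+02,  1.84482458e-02,  8.14970957e+01]), 'force': array([ 0.26666902,  0.37119198, -0.30401368]), 'torque': array([-0.00055446, -0.02058805, -0.03164781]), 'width': 0.08508333461759031}
```

>>> servo_tool(deltas=[0,0,6.5,-0.03,0.0175,0,0.085,0,0,13,-0.06,0.0355,0,0.085,0,0,19.5,-0.09,0.053,0,0.085,0,0,26,-0.12,0.071,0,0.085,0,0,32.5,-0.15,0.089,0,0.085,0,0,39,-0.18,0.1065,0,0.085,0,0,45,-0.21,0.124,0,0.085,0,0,51.5,-0.24,0.142,0,0.085,0,0,58,-0.27,0.16,0,0.085,0,0,64.5,-0.3,0.1775,0,0.085,0,0,71,-0.33,0.195,0,0.085,0,0,76,-0.36,0.213,0,0.085])

```text
time_s: 2.1
position: [0.5623, -0.1738, 0.2688]
tool_rot: [-180.0, 0.0, 5.6]
force: [1.5, -0.5, -0.5]
width: 0.0848
```

>>> servo_tool(deltas=[0,0,0,0,0,0,0.085,0,0,0,0,0,0,0.085])

```text
time_s: 2.27
position: [0.5615, -0.1756, 0.2687]
tool_rot: [179.9, 0.1, 5.6]
force: [-1.2, -1.3, -0.3]
width: 0.0851
```

```bash
python3 -c "
from h import *
import cv2
print(off([.56,-.1755],5.4,.24),sensors.get_obs())
a=get_image('top')[:,:,::-1][180:300,310:430];b=get_image('side')[:,:,::-1][200:320,190:310]
f=lambda i:cv2.resize(i,(400,400),interpolation=cv2.INTER_CUBIC)
cv2.imwrite('pics/z2.png',np.hstack([f(a),f(b)]))"
```

```text
(array([0.12, 0.11, 0.16]), array([-0.0015, -0.0003,  0.0287])) {'time_s': 2.2667, 'joints': array([-25.99987189,  18.86443826,  47.92648489, 101.09204955,
       -14.97126375,  66.7855511 , -58.05803833]), 'dq': array([-2.33614371, -1.75035265, -3.04729279,  1.59975946, -0.70442495,
        0.53027226, -0.04108989]), 'joint_efforts': array([ 1.07727081e+00, -2.98808277e+01,  7.57115453e+00, -2.45916313e+01,
        1.23913768e-01, -1.10834297e-01, -2.36719374e-03]), 'position': array([ 0.56152439, -0.17560964,  0.26868407]), 'tool_rot': array([1.79883326e+02, 1.08798462e-01, 5.56363370e+00]), 'force': array([-1.19969694, -1.2699429 , -0.29579484]), 'torque': array([ 0.01932861, -0.00597125,  0.01599184]), 'width': 0.0850517646452405}
```

View pics/z2.png

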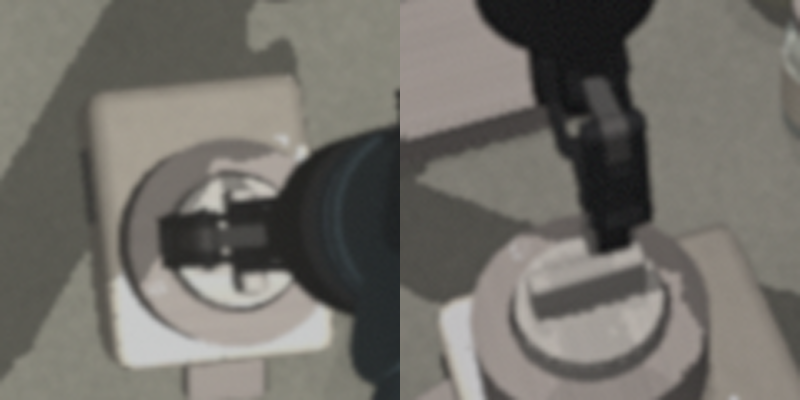

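The gripper stands above the wing in both views, aligned with it. Next I'll go down and close.

>>> servo_tool(deltas=[0,0,0,-0.001,0,0.015,0.085,0,0,0,-0.001,0,0.035,0.07,0,0,0,-0.001,0,0.055,0.055,0,0,0,-0.001,0,0.07,0.045,0,0,0,-0.001,0,0.08,0.04,0,0,0,-0.001,0,0.085,0.04,0,0,0,-0.001,0,0.086,0.04,0,0,0,-0.001,0,0.086,0.04])

```text
time_s: 3.03
position: [0.5615, -0.1721, 0.1836]
tool_rot: [-180.0, -0.0, 5.9]
force: [-0.6, -1.0, -0.9]
width: 0.0401
```

>>> servo_tool(deltas=[0,0,0,0,0,0,0.025,0,0,0,0,0,0,0.02,0,0,0,0,0,0,0.015,0,0,0,0,0,0,0.01,0,0,0,0,0,0,0.005,0,0,0,0,0,0,0,0,0,0,0,0,0,0,0,0,0,0,0,0,0])

```text
time_s: 3.7
position: [0.562, -0.1734, 0.1845]
tool_rot: [180.0, -0.1, 5.8]
force: [-1.0, 0.3, 5.2]
width: 0.013
```

```bash
cat > s.py <<'E'
from h import *
np.set_printoptions(precision=3,suppress=True)
o=sensors.get_obs(); [print(k,o[k]) for k in('time_s','position','tool_rot','force','torque','width','joints')]
E
python3 s.py
```

```text
time_s 3.7
position [ 0.562 -0.173  0.184]
tool_rot [179.952  -0.11    5.822]
force [-1.032  0.3    5.156]
torque [-0.136  0.117  0.064]
width 0.013037719610921771
joints [-23.095  24.44   44.876 105.661 -20.137  58.007 -54.125]
```

>>> servo_tool(deltas=[0,0,-2,0,0,0,0,0,0,-4,0,0,0,0,0,0,-6,0,0,0,0,0,0,-6,0,0,0,0])

```text
time_s: 4.03
position: [0.5622, -0.1731, 0.1845]
tool_rot: [180.0, -0.1, 11.9]
force: [-0.1, -0.4, 5.2]
width: 0.0124
```

```bash
python3 s.py
```

```text
time_s 4.0333
position [ 0.562 -0.173  0.185]
tool_rot [179.956  -0.138  11.888]
force [-0.085 -0.425  5.227]
torque [-0.067  0.068  0.037]
width 0.012413398962594338
joints [-22.1    24.034  43.507 105.616 -19.382  57.839 -48.724]
```

>>> servo_tool(deltas=[0,0,-2,0,0,0,0,0,0,-4,0,0,0,0,0,0,-5,0,0,0,0,0,0,-5,0,0,0,0])

```text
time_s: 4.37
position: [0.5622, -0.1731, 0.1845]
tool_rot: [-180.0, -0.2, 16.4]
force: [-0.3, 0.7, 5.3]
width: 0.0126
```

```bash
python3 s.py
```

```text
time_s 4.3667
position [ 0.562 -0.173  0.185]
tool_rot [-179.951   -0.215   16.435]
force [-0.305  0.677  5.261]
torque [ 0.129  0.019 -1.33 ]
width 0.012588897221488812
joints [-21.268  23.727  42.471 105.603 -18.939  57.737 -44.532]
```

Anticlockwise meets the stop after about 10° at 1.3 N m, so I'll turn clockwise and watch the torque.

>>> servo_tool(deltas=[0,0,3,0,0,0,0,0,0,6,0,0,0,0,0,0,10,0,0,0,0,0,0,14,0,0,0,0,0,0,18,0,0,0,0,0,0,22,0,0,0,0,0,0,25,0,0,0,0,0,0,25,0,0,0,0])

```text
time_s: 5.03
position: [0.5624, -0.1734, 0.1845]
tool_rot: [180.0, -0.2, -8.3]
force: [-0.3, 0.3, 5.5]
width: 0.0125
```

```bash
python3 s.py
```

```text
time_s 5.0333
position [ 0.562 -0.173  0.185]
tool_rot [179.955  -0.156  -8.273]
force [-0.347  0.313  5.524]
torque [-0.127  0.057 -0.072]
width 0.01252156296901892
joints [-25.389  25.482  48.028 105.729 -22.043  58.395 -66.635]
```

>>> servo_tool(deltas=[0,0,4,0,0,0,0,0,0,9,0,0,0,0,0,0,14,0,0,0,0,0,0,19,0,0,0,0,0,0,24,0,0,0,0,0,0,28,0,0,0,0,0,0,30,0,0,0,0,0,0,30,0,0,0,0])

```text
time_s: 5.7
position: [0.5617, -0.1743, 0.1845]
tool_rot: [179.9, -0.2, -38.3]
force: [-0.3, -1.6, 6.5]
width: 0.0126
```

>>> servo_tool(deltas=[0,0,4,0,0,0,0,0,0,9,0,0,0,0,0,0,14,0,0,0,0,0,0,19,0,0,0,0,0,0,24,0,0,0,0,0,0,28,0,0,0,0,0,0,30,0,0,0,0,0,0,30,0,0,0,0])

```text
time_s: 6.37
position: [0.5609, -0.1751, 0.1846]
tool_rot: [179.9, -0.2, -68.3]
force: [-2.8, -1.7, 6.4]
width: 0.0129
```

```bash
python3 s.py
```

```text
time_s 6.3667
position [ 0.561 -0.175  0.185]
tool_rot [179.934  -0.178 -68.291]
force [-2.789 -1.696  6.399]
torque [-0.497  0.51   0.012]
width 0.012862353248161582
joints [ -34.332   31.975   61.936  106.094  -31.901   61.546 -118.295]
```

Turned 74° clockwise from the start with almost no torque. Next I'll lift slowly.

>>> servo_tool(deltas=[0,0,0,0,0,-0.002,0,0,0,0,0,0,-0.004,0,0,0,0,0,0,-0.006,0,0,0,0,0,0,-0.008,0,0,0,0,0,0,-0.01,0,0,0,0,0,0,-0.01,0])

```text
time_s: 6.87
position: [0.5597, -0.1738, 0.1925]
tool_rot: [179.8, -0.0, -68.2]
force: [-1.7, -5.4, -5.3]
width: 0.0126
```

```bash
python3 s.py
```

```text
time_s 6.8667
position [ 0.56  -0.174  0.192]
tool_rot [179.826  -0.033 -68.227]
force [-1.722 -5.392 -5.257]
torque [-1.284  0.366  0.002]
width 0.012588023419620998
joints [ -34.868   31.342   62.483  105.836  -31.198   62.393 -118.749]
```

>>> servo_tool(deltas=[0,0,0,0,0,-0.004,0,0,0,0,0,0,-0.008,0,0,0,0,0,0,-0.012,0,0,0,0,0,0,-0.018,0,0,0,0,0,0,-0.024,0,0,0,0,0,0,-0.03,0,0,0,0,0,0,-0.03,0])

```text
time_s: 7.45
position: [0.5627, -0.1717, 0.2249]
tool_rot: [-179.8, 0.0, -68.1]
force: [0.0, -0.4, -1.7]
width: 0.0127
```

```bash
python3 s.py;  python3 -c "
from h import *
import cv2
a=get_image('top')[:,:,::-1][180:300,310:430];b=get_image('side')[:,:,::-1][200:320,190:310]
f=lambda i:cv2.resize(i,(400,400),interpolation=cv2.INTER_CUBIC)
cv2.imwrite('pics/z3.png',np.hstack([f(a),f(b)]))"
```

```text
time_s 7.45
position [ 0.563 -0.172  0.225]
tool_rot [-179.821    0.003  -68.064]
force [ 0.04  -0.373 -1.679]
torque [-0.081 -0.04  -0.018]
width 0.012662513090251182
joints [ -36.643   29.308   64.563  104.133  -29.269   65.28  -120.185]
```

View pics/z3.png

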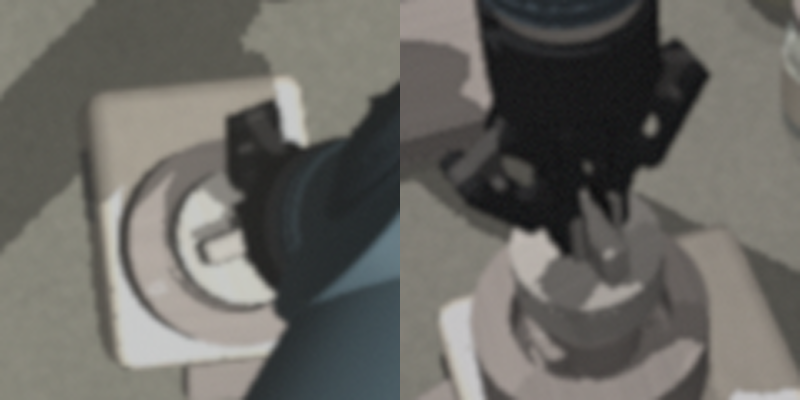

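The cap is off, hangs in the fingers and is clear of the neck. The load is about 1.7 N. Next: carry it to the tray, turning the wrist back at the same time.

```bash
python3 -c "
from h import *
print(off([.50,.14],12,.25))"
```

```text
(array([-9.000e-02, -3.000e-02, -8.009e+01]), array([-0.3124, -0.059 , -0.026 ]))
```

>>> servo_tool(deltas=[0,0,-1,-0.002,0,-0.008,0,0,0,-3,-0.008,-0.001,-0.016,0,0,0,-6,-0.02,-0.004,-0.022,0,0,0,-9,-0.034,-0.006,-0.026,0,0,0,-13,-0.05,-0.009,-0.026,0,0,0,-17,-0.066,-0.012,-0.026,0,0,0,-21,-0.082,-0.015,-0.026,0,0,0,-25,-0.098,-0.018,-0.026,0,0,0,-29,-0.114,-0.021,-0.026,0,0,0,-33,-0.13,-0.024,-0.026,0,0,0,-37,-0.145,-0.027,-0.026,0,0,0,-40,-0.156,-0.029,-0.026,0])

```text
time_s: 8.55
position: [0.5298, -0.015, 0.2498]
tool_rot: [-179.9, 0.0, -27.8]
force: [0.2, 0.7, -1.6]
width: 0.0126
```

```bash
python3 s.py; python3 -c "
from h import *
print(off([.50,.14],12,.25))"
```

```text
time_s 8.55
position [ 0.53  -0.015  0.25 ]
tool_rot [-179.909    0.036  -27.802]
force [ 0.201  0.675 -1.608]
torque [-0.002  0.016 -0.029]
width 0.01258133913641874
joints [ -56.337   15.021   61.89   110.357  -14.944   63.236 -106.232]
(array([ -0.1,   0. , -39.8]), array([-9.870e-02, -1.232e-01,  1.000e-04]))
```

>>> servo_tool(deltas=[0,0,-4,-0.01,-0.012,0,0,0,0,-8,-0.02,-0.025,0,0,0,0,-12,-0.03,-0.037,0,0,0,0,-16,-0.04,-0.05,0,0,0,0,-20,-0.05,-0.062,0,0,0,0,-24,-0.06,-0.075,0,0,0,0,-28,-0.07,-0.087,0,0,0,0,-32,-0.079,-0.099,0,0,0,0,-35,-0.087,-0.109,0,0,0,0,-38,-0.094,-0.117,0,0,0,0,-39.5,-0.098,-0.122,0,0,0,0,-40,-0.099,-0.123,0,0])

```text
time_s: 9.55
position: [0.5006, 0.1396, 0.2494]
tool_rot: [-180.0, -0.0, 12.0]
force: [0.3, 0.7, -2.3]
width: 0.0123
```

>>> servo_tool(deltas=[0,0,0,0,0,0.005,0,0,0,0,0,0,0.015,0,0,0,0,0,0,0.027,0,0,0,0,0,0,0.04,0,0,0,0,0,0,0.053,0,0,0,0,0,0,0.065,0,0,0,0,0,0,0.073,0,0,0,0,0,0,0.078,0,0,0,0,0,0,0.079,0,0,0,0,0,0,0.079,0,0,0,0,0,0,0.079,0,0,0,0,0,0,0.079,0])

```text
time_s: 10.55
position: [0.5015, 0.1383, 0.171]
tool_rot: [-180.0, -0.1, 11.8]
force: [0.3, -0.7, -1.0]
width: 0.0126
```

```bash
python3 s.py; python3 -c "
from h import *
import cv2
a=get_image('top')[:,:,::-1][200:340,160:300];b=get_image('side')[:,:,::-1][130:270,130:270]
f=lambda i:cv2.resize(i,(400,400),interpolation=cv2.INTER_CUBIC)
cv2.imwrite('pics/z4.png',np.hstack([f(a),f(b)]))
cv2.imwrite('pics/top4.png',get_image('top')[:,:,::-1])"
```

```text
time_s 10.55
position [0.502 0.138 0.171]
tool_rot [-179.97    -0.09    11.842]
force [ 0.3   -0.715 -0.999]
torque [-0.031 -0.044  0.012]
width 0.012562306023788905
joints [-62.029  17.875  48.677 115.479 -16.677  53.588 -82.859]
```

View pics/z4.png

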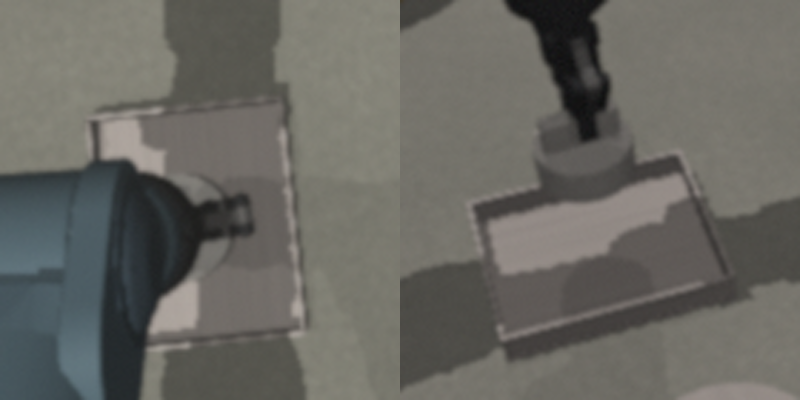

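View pics/top4.png

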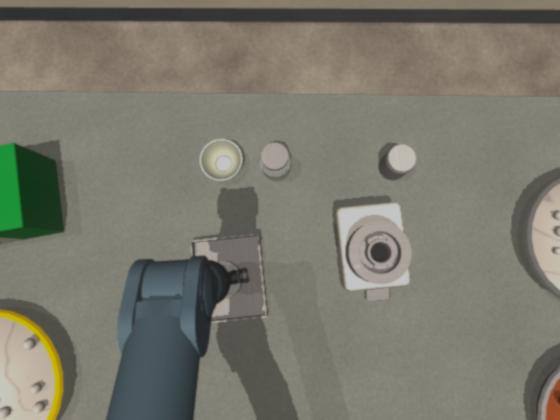

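The pictures show the cap in the fingers over the tray. The mill's neck is open at (380,251), and the bowl, jar and tin are where they were. Next is a numeric check of the cap against the tray's middle.

Run:
```python
from h import *
S=lambda x,y,z:pt("side",130+x*.35-.33,130+y*.35-.33,z)
T=lambda x,y,z:pt("top",160+x*.35-.33,200+y*.35-.33,z)
print("tray side",np.mean([S(*p,.028) for p in((70,205),(280,153),(333,275),(103,340))],0))
t=pt
c=[pt("top",*p,.028) for p in((193,241),(259,234),(267,315),(197,323))]
print("tray top",np.mean(c,0))
print("cap side (disc top)",S(184,150,.142), "left/right edges",S(135,150,.142),S(234,150,.142))
print("cap top-view far-right edge", T(237,226,.142), T(205,175,.142))
o=sensors.get_obs();print(o['time_s'],o['position'],o['tool_rot'],np.abs(o['dq']).max())
```

```text
tray side [0.49879965 0.14119243 0.028     ]
tray top [0.49702516 0.14050925 0.028     ]
cap side (disc top) [0.50146217 0.12622485 0.142     ] left/right edges [0.46555614 0.1345649  0.142     ] [0.53808473 0.11771837 0.142     ]
cap top-view far-right edge [0.50132655 0.0958086  0.142     ] [0.53603693 0.11934876 0.142     ]
10.7 [0.50124012 0.13829253 0.1708286 ] [-1.79966119e+02 -6.24599670e-02  1.18458840e+01] 0.14802219834244204
```

Run:
```python
from h import *
import cv2
p=camera_params("side"); Rc=R.from_euler('xyz',p['rotation'],degrees=True)
def pr(P):
    q=Rc.inv().apply(np.array(P)-p['origin'])@p['K'].T; return q[:,:2]/q[:,2:]
o=sensors.get_obs(); g=R.from_euler('z',o['tool_rot'][2],degrees=True); O=o['position']-[0,0,.0345]
im=get_image("side")[150:210,165:235,::-1]; im=cv2.resize(im,None,fx=8,fy=8,interpolation=cv2.INTER_CUBIC); im=cv2.convertScaleAbs(im,alpha=1.4)
im2=im.copy()
a=np.linspace(0,2*np.pi,60)
def draw(L,c): cv2.polylines(im2,[np.int32((pr(O+g.apply(L))-[165,150]+.5)*8)],True,c,1)
for z,c in((.006,(0,255,0)),(-.024,(0,0,255))): draw(np.c_[.038*np.cos(a),.038*np.sin(a),0*a+z],c)
draw(np.array([[x,y,.034] for x,y in((-.03,-.007),(.03,-.007),(.03,.007),(-.03,.007))]),(255,0,0))
cv2.imwrite("pics/ov.png",im2)
```

```text
(no output)
```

View pics/ov.png

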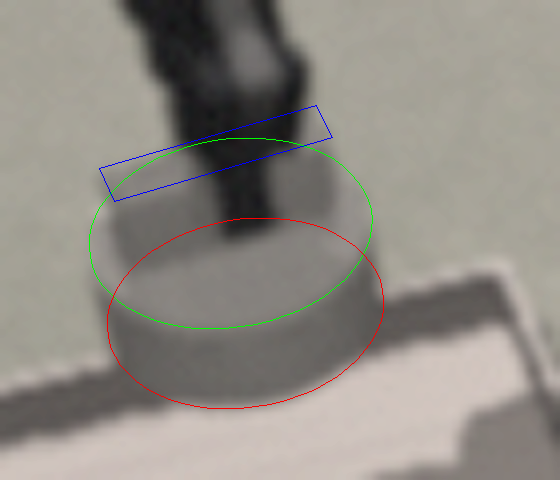

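A level cap model projected at the measured pose matches the picture: the disc, skirt and wing outlines all coincide. The cap is level, centred and still, so I'll hand in.

```bash
python3 -c "
from bench import *
print(order.hand_in())"
```

```text
the job is handed in; nothing more can be done
None
```

I unscrewed the cap, lifted it off and handed in at about 10.8 s of the 51 s allowed, still holding it over the middle of the steel tray.

- **Thread:** it is a reverse one. Anticlockwise met the stop after about 10°, at 1.3 N m, and I backed off. Clockwise turned 74° from the start with almost no torque, and the cap lifted with about 5 N showing at the wrist in the one reading taken then.
- **Final position:** the gripper is within about 5 mm of the tray's middle as measured in both pictures. The cap's lower edge is at about z = 0.112 m, roughly 84 mm above the tray's rim.
- **Level and still:** a level cap model drawn over the side picture matched well, the tool is tilted about 0.1° and the joints move under 0.2°/s. The mill, jar, bowl and tin look unmoved in the last top picture.
- **Checks that disagreed:**
    - A rough reading of the cap's centre from the side picture gave y = 0.126 m, against 0.138 m from the arm. I put this down to the fingers hiding part of the disc, since the model matched at the arm's pose.
    - The fingers read 12.6 mm on the 14 mm wing throughout, but the grip held.
    - The wrist showed 5–6 N upward while the cap was gripped on the neck, probably light fingertip contact with the disc.

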